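Seat the red smart-glass panel under the lip of the sample bay

ROBOT

A 6-joint arm with a two-finger parallel gripper is mounted at the origin on the work surface. World frame = base frame: x ahead of the robot, y to its left, z up, the work surface at z = 0. Lengths are in mm, angles in rad, forces in N, time in s.
With the tool pointing down it reaches from about 300 to 750 mm from the base axis. Payload 8.5 kg.
Tool frame: the origin (TCP) lies at the very end of the fingers, on their centre line; the grasp point (between the pads) lies 19 mm behind it; z points along the fingers, y is the line along which they close (so a half turn about z gives the same grasp; the last joint's range is limited). The gripper opens to 85 mm and grips with 20 to 120 N. Pads are 22 mm wide; open, the fingers measure 114 mm over their backs; the gripper's body (76 mm by 85 mm) begins 54 mm behind the grasp point. The pads swing forward as they close: fully open they stand 13 mm farther back than shut.
Start: joints at [-1.34, 0.381, 1.297, -0, 1.464, -0.215], TCP at [237.141, -496.23, 231.322] pointing down, gripper open.
Joint ranges: [-3.11, 3.11], [-0.89, 2.33], [0.22, 2.48], [-1.42, 4.56], [0.17, 2.85], [-2.88, 2.88]. Speed limits (rad/s): [2.39, 2.39, 3.14, 3.14, 3.14, 3.14].

INTERFACE

Orientations are given as a rotation vector (axis times angle).
In Python, from cell import r gives the robot as it stands. The module is installed in compiled form; this text tells all that it offers. Calls block until the motion is done:
- r.move_ptp(position, orientation): joint-space move of the TCP to a pose.
- r.move_l(position, rotation=None, speed=150, f_stop=None): straight line of the TCP; rotation=None keeps the orientation; speed is the mean speed in mm/s. With f_stop (N) it stops when the force on the tool has changed by that much, and returns True; else False.
- r.move_joints(angles): joint-space move.
- r.command_gripper(opening, force=None): opening from 0.0 (shut) to 1.0 (fully open); force is the grip in N (None keeps the last); returns when the fingers have stopped.
- r.dwell(seconds).
- r.inverse_kinematics(position, orientation): joint angles nearest the present ones, or None.
- r.observe(): the state.
- r.get_image(name): name is "scene" or "top" or "wrist"; returns the picture (400x640x3 uint8, red, green, blue); there is no depth.
- r.camera_params(name): a dict with "camera_matrix" (3x3 intrinsics, pixels), "dist_coeffs" ([k1, k2, p1, p2, k3] as OpenCV has them; the pictures are not rectified), "position" and "attitude" of the camera in the world. Camera axes: x right, y up, looking along -z (the intrinsics and any distortion apply to the point x, -y, -z); pixel columns grow to the right and rows downward; lengths in mm; the calibration is good to about 2 mm. A picture is of the moment at which its call begins: read the wrist's pose just before it. camera_params takes no time and is no camera call; for the wrist camera it gives the pose at the moment of the call.
A pose or a line that the arm cannot do raises r.MotionError and nothing moves.
- r.close_job(): hands the job in; it is judged then, once.
Trained networks look in the newest picture that a camera, given by its name, has taken for a name from the list of things; names that differ only in an ending like _2 or _b are one class to them, and where a whole thing is asked for, a point or a joint stands for the part that bears it (a point fixed in the world has none). Each returns a list of dicts, best first, with "score" (0 to 1); they miss things now and then, are a little off and sometimes report something else, mostly with a low value. They report only what shows in the picture. A call takes as long as a camera call. They do not tell look-alikes from the thing itself.
- r.boxes_of(camera, name): "point" ([column, row] in pixels, amid what is visible of it).
The state is a dict: "t": time; "joints": joint angles; "joint_vel": joint speeds; "joint_torque": joint torques, N m; "eef_pos": TCP position; "orientation": TCP orientation; "force": force on the tool from outside, world axes, zero at the start; "torque": the same for the moment, N m; "opening": opening from 0.0 (shut) to 1.0 (fully open); "grasp_force": force on a finger pad.
Only numpy, scipy, OpenCV 4.12 (cv2) and the standard library are available. Lean on these libraries where they do the work, as an engineer would, in place of code of your own. Each camera call takes 0.05 s, during which the arm holds its last target. There are 200 camera calls.

TASK

Fit the red window panel into the lime-walled sample bay: tilt it well, some 15 degrees, slip its copper-strip edge under the bay's white overhanging lip, then level it down so that it lies flat on the bay floor, letting go only once it is down (do not drop it). Leave the green-tinted panel where it is.

Things in the scene. Friction and masses are not known exactly. Their poses are not given: they have to be found in the camera images.
- red_panel_center (a point): Panel to fit: black plate 118 (x) x 100 (y) x 8 mm with a dark red pane, lying face up on the table, 0.18 kg. A white grip rib, 50 mm long in x, 14 mm thick in y, stands 40 mm high on the plate's centre. This point is on the centre axis, 24 mm above the underside (rib: 16 mm below to 24 mm above it). z up; -x points to the edge with the copper strip, within 25 degrees of world -x.
- red_panel_edge (a point): Middle of the red panel's copper-strip edge (strip 14 mm wide), at half the plate's thickness: 59 mm towards -x of the panel's centre axis and 4 mm above its underside; axes as the panel's.
- recess (a point): Centre of the sample bay's floor; grey base, lime-green walls, fixed; floor 8 mm above the table, z up. Recess x -70 to 70, y -60 to 60 mm, walls 8 to 10 mm thick. At the -x end (robot's side) a white lip overhangs to x = -40, full width, underside 24 and top 30 mm above the floor. +x wall 20 mm high, side walls 12. The 110 mm opening is shorter than the panel, so it must go in tilted.
- green_panel_center (a point): Bystander to be left alone: a panel of the same form and size as the red one, but with a dark green pane. This point is on its centre axis, 24 mm above its underside.
Not all that is in view belongs to the job. What is shaped like the part that bears red_panel_center but blue is not meant. There is more than one size of the part that bears recess; the job needs the larger.

How it is judged (in metres and radians):
On the way, in this order (a step that is already met when the one before it is completed fails the run):
1. the red panel, tilted by more than 8 degrees, has its copper edge under the lip (x of red_panel_edge in the frame of recess below -0.042 m and z of red_panel_edge in the frame of recess between -0.005 and 0.021 m and y of red_panel_edge in the frame of recess between -0.03 and 0.03 m and angle between red_panel_center's own z axis and vertical above 0.14 rad), for 0.1 s.
2. still held in the fingers, the panel is brought level (within 7 degrees) and down to within 12 mm of the bay floor, its edge under the lip (x of red_panel_edge in the frame of recess below -0.042 m and z of red_panel_edge in the frame of recess between -0.005 and 0.021 m and y of red_panel_edge in the frame of recess between -0.03 and 0.03 m and angle between red_panel_center's own z axis and vertical below 0.12 rad and z of red_panel_center in the frame of recess below 0.036 m and contact force between the fingers and red_panel above 0.3 N), for 0.1 s.
At the end, for the whole second after the job is handed in: The red panel rests still and flat (within 3.4 degrees, 4 mm) on the bay floor with its copper edge under the lip, in line with the bay within 14 degrees, released; the green panel is within 30 mm of its start (x of red_panel_edge in the frame of recess below -0.042 m and z of red_panel_edge in the frame of recess between -0.005 and 0.021 m and y of red_panel_edge in the frame of recess between -0.03 and 0.03 m and angle between red_panel_center's own z axis and vertical below 0.06 rad and z of red_panel_center in the frame of recess below 0.028 m and z of red_panel_edge in the frame of recess below 0.01 m and angle between the x axis of red_panel_center and the x axis of recess, either way round below 0.25 rad and linear speed of red_panel below 0.02 m/s and angular speed of red_panel below 0.1 rad/s and distance of green_panel_center from where it was at the start of the episode below 0.03 m); the robot touches nothing.
It fails at once if the green panel is moved by more than 30 mm (distance of green_panel_center from where it was at the start of the episode above 0.03 m).
It also fails if it takes over 43 s, if anything falls off the work surface, if the arm or the gripper's body presses on something with over 40 N, if the wrist force passes 120 N, or if a joint passes its speed limit or range.

## Working session

There is one attempt and no reset: what is moved stays moved. The work goes in short steps, each a Python script; the robot and the scene stay as the last script left them, time stands still between calls to the robot, and variables do not carry over. Pictures are saved under pics/ and viewed, at most 10 in all, crops included, and the job is handed in when it is done.

```bash
mkdir -p pics; cat > h.py <<'E'
import numpy as np, cv2
from scipy.spatial.transform import Rotation as R
from cell import r
def save(n,f):
    im=r.get_image(n); cv2.imwrite('pics/'+f,im[:,:,::-1]); return im
E
python3 - <<'E'
from h import *
a=save('top','top.png'); b=save('scene','scene.png')
for c in ['top','scene']:
    p=r.camera_params(c); print(c,p)
    for n in ['red_panel_center','red_panel_edge','recess','green_panel_center']:
        print(n,[(d['point'],round(d['score'],2)) for d in r.boxes_of(c,n)])
print(r.observe())
E
```

```text
top {'camera_matrix': array([[463.68961283,   0.        , 319.54715232],
       [  0.        , 463.68961283, 204.02321591],
       [  0.        ,   0.        ,   1.        ]]), 'dist_coeffs': array([-0.01207138,  0.        ,  0.        ,  0.        ,  0.        ]), 'position': array([ 401.52989682,  -78.19277011, 1288.81471509]), 'attitude': array([ 0.07039809, -0.09318341, -1.56370389])}
red_panel_center [([308.3, 149.5], 0.84), ([293.3, 215.8], 0.65)]
red_panel_edge [([311.9, 149.3], 0.95), ([293.6, 214.7], 0.55)]
recess [([448.8, 255.9], 0.78), ([384.5, 201.3], 0.62)]
green_panel_center [([185.1, 209.3], 0.79)]
scene {'camera_matrix': array([[384.36044217,   0.        , 318.41587148],
       [  0.        , 384.36044217, 200.06378565],
       [  0.        ,   0.        ,   1.        ]]), 'dist_coeffs': array([-0.09454216,  0.        ,  0.        ,  0.        ,  0.        ]), 'position': array([1219.80320032,  -52.289245  ,  933.86795078]), 'attitude': array([0.51785855, 0.53199539, 1.5887284 ])}
red_panel_center [([340.7, 205.8], 0.82), ([322.4, 256.3], 0.71)]
red_panel_edge [([327.5, 259.8], 0.86), ([339.0, 204.2], 0.62)]
recess [([259.2, 208.6], 0.82), ([209.3, 165.6], 0.74)]
green_panel_center [([436.1, 217.3], 0.79)]
{'t': 0.5, 'joints': array([-1.34029037e+00,  3.80621312e-01,  1.29742690e+00, -5.12475657e-06,
        1.46360697e+00, -2.15287445e-01]), 'joint_vel': array([ 0.00104406,  0.00024696,  0.00057246, -0.00182984, -0.00076126,
       -0.00192035]), 'joint_torque': array([-2.03959862e-03, -4.48040736e+01, -2.31334805e+01, -2.32263628e-04,
        8.52874909e-04,  8.34186267e-06]), 'eef_pos': array([ 237.14194112, -496.21834919,  231.30186478]), 'orientation': array([-3.06381232e+00, -6.94453629e-01,  8.75068457e-06]), 'force': array([-0.12755414, -0.32213995, -1.18122835]), 'torque': array([0.07145527, 0.03529237, 0.04152964]), 'grasp_force': 0.0, 'opening': 0.9996193459435884}
```

View pics/top.png

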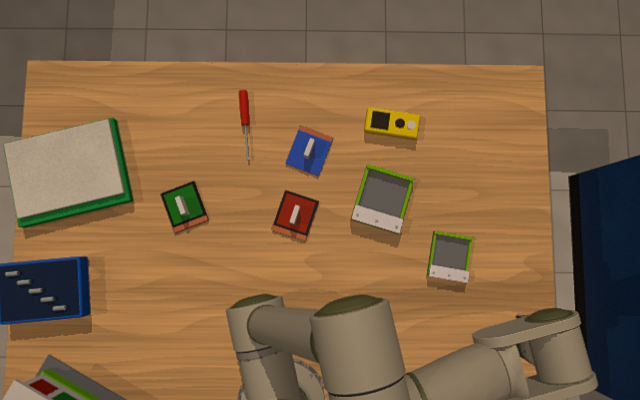

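View pics/scene.png

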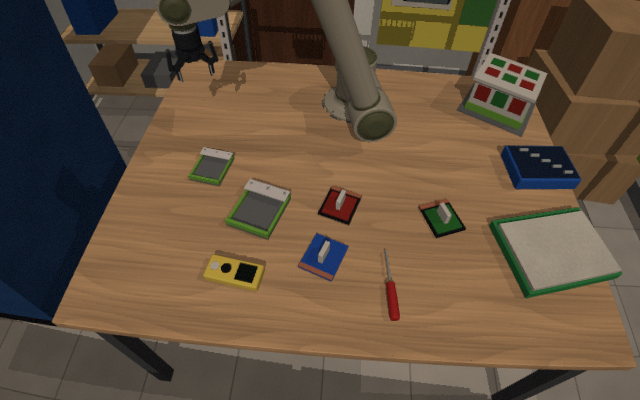

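Candidates in the top view: the red panel is at (295,214). The blue look-alike at (308,149) is out because of its colour. The large lime bay is at (384,201); the one at (449,256) is smaller, so it is out. I'll confirm with a crop and compute coarse poses.

```bash
cat >> h.py <<'E'
def ray2plane(p,uv,z):
    uv=np.atleast_2d(np.array(uv,float))
    q=cv2.undistortPoints(uv[:,None],p['camera_matrix'],p['dist_coeffs'])[:,0]
    d=R.from_rotvec(p['attitude']).apply(np.c_[q[:,0],-q[:,1],-np.ones(len(q))])
    c=p['position']; z=np.broadcast_to(z,len(q))
    return c+d*((z-c[2])/d[:,2])[:,None]
def project(p,X):
    X=np.atleast_2d(X); c=R.from_rotvec(p['attitude']).inv().apply(X-p['position'])
    return cv2.projectPoints(c*[1,-1,-1],np.zeros(3),np.zeros(3),p['camera_matrix'],p['dist_coeffs'])[0][:,0]
E
python3 - <<'E'
from h import *
im=cv2.imread('pics/top.png'); c=im[120:290,260:480]
cv2.imwrite('pics/crop.png',cv2.resize(c,None,fx=3.5,fy=3.5,interpolation=cv2.INTER_CUBIC))
p=r.camera_params('top')
print(ray2plane(p,[[295,214],[384,201],[185,209]],[[24],[8],[24]][0]))
w=r.camera_params('wrist'); print(w)
o=r.observe(); T=R.from_rotvec(o['orientation'])
print('cam in tool',T.inv().apply(w['position']-o['eef_pos']),(T.inv()*R.from_rotvec(w['attitude'])).as_matrix().round(3))
E
```

```text
[[ 506.0414452   -29.25308002   24.        ]
 [ 543.37430297 -273.55004792   24.        ]
 [ 517.91857176  271.13679382   24.        ]]
{'camera_matrix': array([[279.44114063,   0.        , 316.90765881],
       [  0.        , 279.44114063, 199.05477008],
       [  0.        ,   0.        ,   1.        ]]), 'dist_coeffs': array([-0.00484695,  0.        ,  0.        ,  0.        ,  0.        ]), 'position': array([ 300.12101009, -464.13286824,  374.58596692]), 'attitude': array([-0.25142402,  0.15947303, -1.11615701])}
cam in tool [  70.65967542   -1.80367069 -143.28339814] [[ 0.001  0.96   0.279]
 [ 1.    -0.001  0.001]
 [ 0.001  0.279 -0.96 ]]
```

View pics/crop.png

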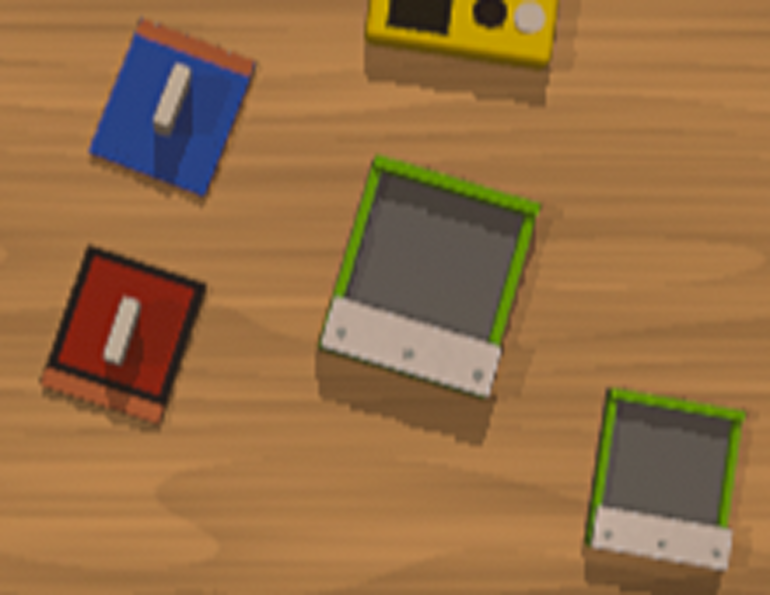

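The crop confirms it. The red panel has its copper strip at the lower (−x) side, and the large bay has its white lip at the lower side, both yawed about −17°. Next I look from close by with the wrist camera.

```bash
cat >> h.py <<'E'
def ori(yaw,tilt=0):
    # tool x along panel x, tool z down; tilt>0 lowers the panel's -x edge
    # panel frame: Rz(yaw)*Ry(-tilt); tool = panel * Rx(pi)
    return (R.from_euler('ZY',[yaw,-tilt],degrees=True)*R.from_euler('x',180,degrees=True)).as_rotvec()
E
python3 - <<'E'
from h import *
import pickle
P={}
for n,c,yaw in [('bay',(540,-273),-16),('red',(506,-29),-18)]:
    x=np.array([np.cos(np.radians(yaw)),np.sin(np.radians(yaw))])
    t=np.array(c)-60*x
    print(r.inverse_kinematics([*t,170],ori(yaw)).round(2))
    r.move_ptp([*t,170],ori(yaw)); r.dwell(0.2)
    P[n]=r.camera_params('wrist'); im=save('wrist',n+'.png')
    cv2.imwrite('pics/'+n+'_v.png',cv2.resize(im[:,:,::-1][60:360,140:500],None,fx=2,fy=2,interpolation=cv2.INTER_CUBIC))
    for q in (['recess'] if n=='bay' else ['red_panel_center','red_panel_edge']): 
        u=[(d['point'],d['score']) for d in r.boxes_of('wrist',q)]; print(q,u)
pickle.dump(P,open('P.pkl','wb')); print(r.observe()['t'])
E
```

```text
[-0.71  0.43  1.41 -0.    1.3   1.14]
recess [([310.5, 112.9], 0.92), ([505.4, 212.1], 0.67)]
[-0.29  0.27  1.67  0.    1.21  1.6 ]
red_panel_center [([314.4, 125.2], 0.88)]
red_panel_edge [([312.6, 123.7], 0.74)]
3.4333
```

View pics/bay_v.png

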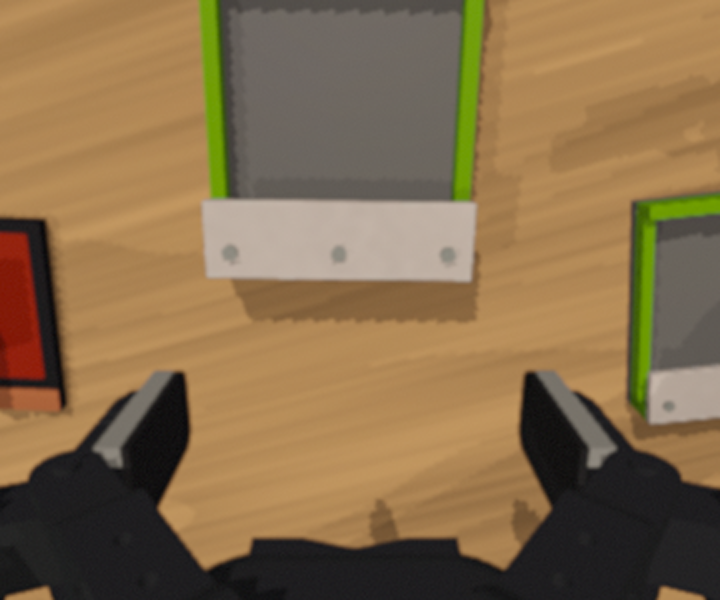

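View pics/red_v.png

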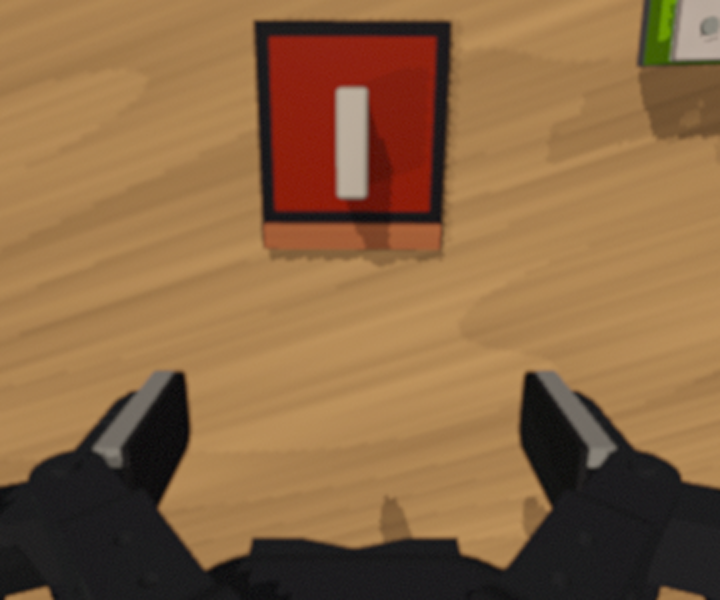

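Wrist views (zoomed pixels, crop offset (140,60), scale 2). Red plate corners: (255,21), (450,22), (441,250), (263,249), copper strip at the bottom. Rib top: (336,87) to (367,199). Bay lip corners: (202,201), (475,202), (472,281), (206,278). I'll fit the poses and overlay the models.

```bash
python3 - <<'E'
from h import *
import pickle
from scipy.optimize import least_squares
P=pickle.load(open('P.pkl','rb'))
px=lambda a: np.array(a,float)/2+[140,60]-0.25
def pose(q,M): 
    return R.from_euler('z',q[2]).apply(M)+[q[0],q[1],0]
red=px([(255,21),(450,22),(441,250),(263,249),(336,87),(368,87),(367,199),(337,199)])
Mr=np.array([[59,50,8],[59,-50,8],[-59,-50,8],[-59,50,8],[25,7,48],[25,-7,48],[-25,-7,48],[-25,7,48]],float)
s=least_squares(lambda q:(project(P['red'],pose(q,Mr))-red).ravel(),[506,-29,-.3]); qr=s.x
print('red',qr,np.degrees(qr[2]),'res',s.fun.round(1))
bay=px([(202,201),(475,202),(472,281),(206,278)])
f=lambda q:(project(P['bay'],pose(q,np.array([[-40,q[3],38],[-40,-q[3],38],[-q[4],-q[3],38],[-q[4],q[3],38]])))-bay).ravel()
s=least_squares(f,[540,-273,-.3,69,79]); qb=s.x
print('bay',qb,np.degrees(qb[2]),'res',s.fun.round(1))
im=cv2.imread('pics/bay.png'); big=cv2.resize(im[0:220,220:420],None,fx=2.7,fy=2.7,interpolation=cv2.INTER_CUBIC)
for L in ([[70,-60,28],[70,60,28]],[[-40,60,20],[70,60,20],],[[-40,-60,20],[70,-60,20]],[[-40,-68,38],[-40,68,38]]):
    u=((project(P['bay'],pose(qb,np.array(L,float)))-[220,0])*2.7).astype(int)
    cv2.line(big,tuple(map(int,u[0])),tuple(map(int,u[1])),(255,0,255),1)
cv2.imwrite('pics/ov.png',big)
np.save('q.npy',np.array([qr,qb[:3]]))
E
```

```text
red [ 5.03926412e+02 -2.66935351e+01 -3.18496756e-01] -18.24851993307969 res [-1.  -0.5  1.1 -0.6  0.1 -0.  -0.1  0.1  0.3  0.5 -0.2  0.5 -0.2  0.1
  0.   0. ]
bay [ 5.50816386e+02 -2.67815439e+02 -2.86133600e-01  6.78242131e+01
  8.00494418e+01] -16.39424763116139 res [-0.3 -0.2  0.6  0.3 -0.6 -0.3  0.4  0.3]
```

View pics/ov.png

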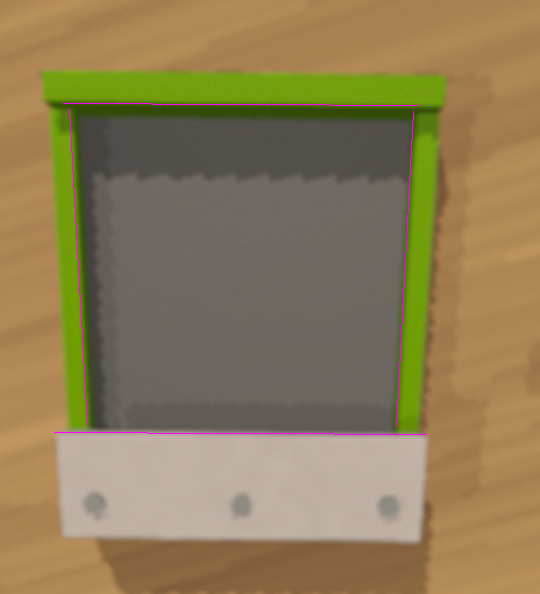

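The overlay matches the bay edges to within about a pixel, including the far wall, which was not part of the fit. Now the grasp and lift.

```bash
python3 - <<'E'
from h import *
(qr,qb)=np.load('q.npy'); yr=np.degrees(qr[2])
r.move_ptp([qr[0],qr[1],100],ori(yr))
r.command_gripper(0.5)
hit=r.move_l([qr[0],qr[1],14],speed=100,f_stop=15)
r.command_gripper(0.0,60)
o=r.observe(); print(hit,o['eef_pos'],o['opening'],o['grasp_force'],o['force'])
r.move_l([qr[0],qr[1],110],speed=120)
o=r.observe(); print(o['t'],o['opening'],o['grasp_force'],o['force'])
im=save('wrist','held.png'); cv2.imwrite('pics/held_v.png',im[:,:,::-1][100:400,140:500])
E
```

```text
False [504.23274026 -26.85867289  14.60218335] 0.15461937651931024 59.34792101383209 [-1.22095716  0.20335306  5.66081131]
6.7 0.15911077550796052 58.386656641960144 [-0.44927736 -0.28341318 -2.38192879]
```

View pics/held_v.png

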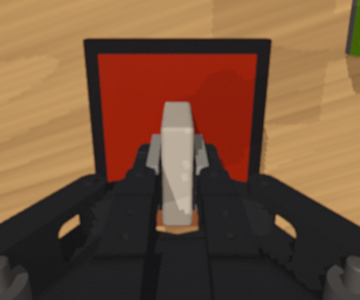

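The panel is held level and square: the rib is between the pads at (177,160) and the far edge runs along row 42. Next, tilt and insert.

```bash
cat >> h.py <<'E'
qb=np.load('q.npy')[1]; yb=np.degrees(qb[2])
def tcp(ex,ez,tilt):
    "TCP pose putting the copper edge at (ex,0,ez) in the bay frame"
    Rp=R.from_euler('y',-tilt,degrees=True)   # -x edge low, panel z leans to -x
    v=np.array([ex,0,ez])+Rp.apply([59,0,10.])
    return R.from_euler('z',yb,degrees=True).apply(v)+[qb[0],qb[1],8], ori(yb,tilt)
E
python3 - <<'E'
from h import *
print(R.from_rotvec(ori(yb,15)).apply([0,0,1]), r.inverse_kinematics(*tcp(-26,70,15)).round(2), r.inverse_kinematics(*tcp(-58,8,15)).round(2))
r.move_ptp(*tcp(-26,70,15))
p,o=tcp(-26,9,15); print(r.move_l(p,o,speed=80,f_stop=12))
p,o=tcp(-58,9,15); print(r.move_l(p,o,speed=60,f_stop=12))
r.dwell(0.3)
s=r.observe(); print(s['t'],s['eef_pos']-p,s['force'],s['grasp_force'])
save('wrist','ins.png'); im=save('scene','s2.png')
cv2.imwrite('pics/s2_v.png',cv2.resize(im[:,:,::-1][110:260,180:340],None,fx=4,fy=4,interpolation=cv2.INTER_CUBIC))
E
```

```text
[ 0.24829606 -0.07305042 -0.96592583] [-0.67  0.55  1.43  0.12  0.92  1.12] [-0.69  0.6   1.58  0.15  0.73  1.06]
False
False
9.65 [ 0.13656439 -0.05383444 -0.06525652] [-0.36215276 -0.68169803 -0.93436772] 58.3905565738678
```

View pics/s2_v.png

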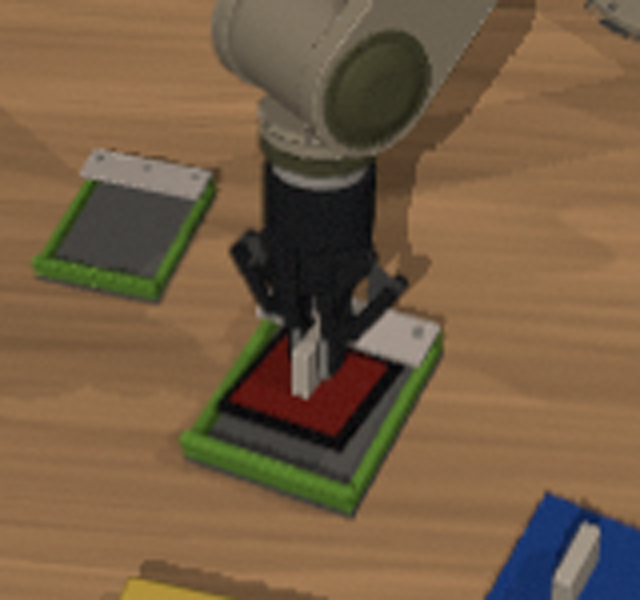

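The panel is tilted and its copper edge is under the lip at about (370,335), with the raised far edge at (285,425) inside the walls. There was no contact on the way. Now level it, set it down and release.

```bash
python3 - <<'E'
from h import *
for t,z in [(12,8.5),(9,8),(6,7.5),(3,7),(0,7)]:
    p,o=tcp(-58,z,t); h=r.move_l(p,o,speed=25,f_stop=15)
    print(t,h,r.observe()['force'].round(1))
p,o=tcp(-58,1.5,0); print('down',r.move_l(p,o,speed=12,f_stop=6))
r.dwell(0.4); s=r.observe(); print(s['t'],(s['eef_pos']-p)[2],s['force'].round(1),s['grasp_force'])
E
```

```text
12 False [ 0.4 -0.2 -2.6]
9 False [-0.4 -0.1 -2.5]
6 False [ 0.   0.3 -2. ]
3 False [-0.3 -0.4 -2.3]
0 False [-1.  -1.1 -0.7]
down True
11.925 3.1324303542833825 [-1.8  0.4  6.4] 59.315237402915955
```

```bash
python3 - <<'E'
from h import *
r.command_gripper(0.5); p=r.observe()['eef_pos']
print(r.move_l(p+[0,0,120],speed=120)); r.move_l(r.observe()['eef_pos']-[100,-30,0],speed=150); r.dwell(0.5)
s=r.observe(); print(s['t'],s['force'].round(1))
im=save('wrist','fin.png'); cv2.imwrite('pics/fin_v.png',cv2.resize(im[:,:,::-1][0:260,180:460],None,fx=2,fy=2))
E
```

```text
False
14.8167 [-0.5 -0.4  0.3]
```

View pics/fin_v.png

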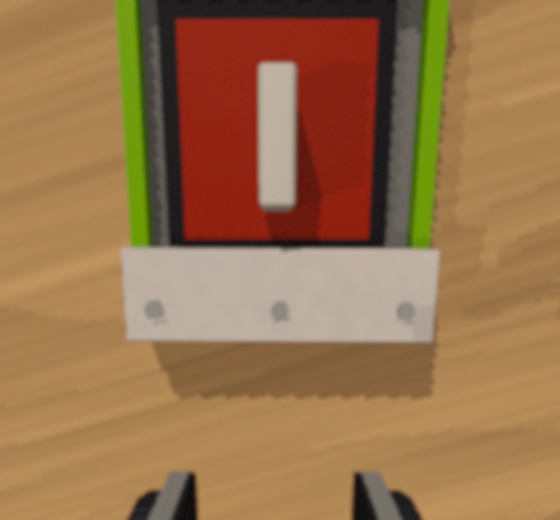

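The red panel lies flat and in line with the bay, its copper edge hidden under the lip at row 247, and the gripper is clear of it. I'm handing the job in.

```bash
python3 -c "
from cell import r
print(r.close_job())"
```

```text
the job is handed in; nothing more can be done
None
```

The red panel is fitted flat in the larger lime bay with its copper edge under the lip and is released; the green panel was not touched, and the job was handed in at about 15 s of the 43 s limit (no verdict came back).

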